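Lock the tube cradle with its ring pin

TASK

Two tube cradles stand on the measuring table; one is already locked, the other still has its lock pin drawn part-way out of the fork with the pin's ring folded back. Push that pin fully home, then flip its sprung ring over the fork and press it down until it snaps past the free end of the pin and stays down. Leave the other things on the table where they are.

Things in the scene. Friction and masses are not known exactly. Their poses are not given: they have to be found in the camera images.
- cradle: The unlocked cradle, fixed. Origin under its fork, at table height. Base plate 12 mm thick, x -150 to +45, y -60 to +60 mm. At the origin two fork ears with a lug between, in all y -24 to +24, x -14 to +14 mm, top 100 mm up. The pin bore runs along cradle y, 80 mm up. At x -105 mm two V posts carry a bent tube (y -85 to +105 mm), top 106 mm up.
- lockpin (a joint): How far the lock pin is drawn out, m: 0 = fully home (head against the fork), at most 0.030; starts at 0.014 to 0.026. It slides along cradle y: pushing it home is towards cradle +y, against about 8 N of friction; it stays where it is left.
- pin_head (a point): Centre of the flat outer end of the pin's dark round head (22 mm diameter, 28 mm long): the face to push, 80 mm above the table, at cradle y = -52 mm when home, further to -y when drawn. With the ring folded back it lies inside the ring's loop, with 52 mm clear between the side wires.
- ring_hinge (a point): The ring's hinge axis, parallel to cradle x, through the pin's head 14 mm in from its outer end; it slides with the pin (cradle y = -38 mm when home, 80 mm above the table). The hinge rod is 68 mm long. Light friction holds the ring wherever it is left. Pinched by the sides with a fixed wrist, the tab pivots and may slip in the fingers.
- ring (a joint): Ring angle, rad: 0 = snapped down (sides point to cradle +y, 0.125 below level), 1.70 upright, limit 3.05; starts folded back to -y at 2.75 to 2.95. Grows as the ring lifts. At 0.22 the end bar rests on the pin's rounded end; about 8 N down on the tab presses it past; it then springs below 0.07 and stays. If the pin is drawn out the ring lands on the fork instead.
- ring_tab (a point): Centre of the ring's flat steel tab, 24 mm wide (cradle x), 8 mm thick, 88 mm from the hinge axis; it reaches from the end bar (72 mm from the axis) to 98 mm. The ring is 6 mm wire: two parallel sides 58 mm apart (centre lines) and the end bar, sprung a few mm lengthwise.
- pin_end (a point): Tip of the pin's rounded free end, 12 mm diameter, 72 mm from the hinge axis; cradle y = +34 mm, 10 mm out of the fork, when home.
- cradle_locked: The other cradle, the same in every part, bolted down, its pin home and ring snapped down: leave alone. Origin and axes as for the first.
- trackball: loose: computer trackball with a rounded grey body, about 120 x 80 mm, 50 mm high
- vblock: loose: small steel V-block 40 x 34 mm, 24 mm high, between the cradles; origin at the centre of its underside
- tip_jar: loose: small clear jar with black cap, 48 mm across, 60 mm high
- calliper: loose: digital calliper 200 mm long, lying flat, 12 mm high
- screwdriver: loose: screwdriver lying flat
- tube_offcut: loose: short steel tube standing on end, 28 mm across, 45 mm high
- gauge_block: loose: steel gauge block 35 x 9 mm, 30 mm high

How it is judged:
On the way, in this order (a step that is already met when the one before it is completed fails the run):
1. the pin is pushed fully home (within 3 mm) while the ring is still folded back (value of joint lockpin below 0.003 m and value of joint ring above 1.8 rad), for 0.1 s.
2. the ring is flipped over the fork (value of joint ring below 0.9 rad), for 0.05 s.
At the end, for the whole second after the job is handed in: The pin is home within 3 mm, the ring has snapped past the pin end (ring joint under 0.07 rad) and is at rest, and each loose thing is within 25 mm of where it stood (value of joint lockpin below 0.003 m and value of joint ring below 0.07 rad and velocity of joint ring between -0.05 and 0.05 rad/s and not (distance of trackball from where it was at the start of the episode above 0.025 m) and not (distance of vblock from where it was at the start of the episode above 0.025 m) and not (distance of tip_jar from where it was at the start of the episode above 0.025 m) and not (distance of calliper from where it was at the start of the episode above 0.025 m) and not (distance of screwdriver from where it was at the start of the episode above 0.025 m) and not (distance of tube_offcut from where it was at the start of the episode above 0.025 m) and not (distance of gauge_block from where it was at the start of the episode above 0.025 m)); the robot touches nothing.
It fails at once if a loose thing on the table is shifted by more than 25 mm (distance of any of trackball, vblock, tip_jar, calliper, screwdriver, tube_offcut, gauge_block from where it was at the start of the episode above 0.025 m).
It also fails if it takes over 62 s, if anything falls off the work surface, if the arm or the gripper's body presses on something with over 40 N, if the wrist force passes 120 N, or if a joint passes its speed limit or range.

ROBOT

A 6-joint arm with a two-finger parallel gripper is mounted at the origin on the work surface. World frame = base frame: x ahead of the robot, y to its left, z up, the work surface at z = 0. Lengths are in m, angles in rad, forces in N, time in s.
With the tool pointing down it reaches from about 0.25 to 0.725 m from the base axis. Payload 4 kg.
Tool frame: the origin (TCP) lies midway between the tips of the shut fingers; the grasp point (between the pads) lies bot.pinch_z behind it (bot.pinch_z is the distance from the TCP to the grasp point, in m); z points along the fingers, y is the line along which they close (so a half turn about z gives the same grasp; the last joint's range is limited). The gripper opens to 85 mm and grips with 20 to 120 N. Pads are 22 mm wide; open, the fingers measure 114 mm over their backs; the gripper's body (76 mm by 85 mm) begins 54 mm behind the grasp point. The pads swing forward as they close: fully open they stand 13 mm farther back than shut.
Start: joints at [-1.272, 0.241, 0.005, 1.335, 0, 1.571], TCP at [0.147, -0.478, 0.231] pointing down, gripper open.
Joint ranges: [-2.72, 2.72], [-1.05, 1.87], [-1.09, 1.28], [-1.99, 2.15], [-1.42, 1.44], [-3.14, 3.14]. Speed limits (rad/s): [2.79, 2.79, 3.14, 3.14, 3.14, 3.14].

INTERFACE

Orientations are given as a unit quaternion [x, y, z, w].
In Python, from workcell import bot gives the robot as it stands.
- The arm moves only by the tool jog_arm, called after ">>>" as a command line: name --argument value ..., lists and objects as JSON in quotes. Schema: {"type":"object","properties":{"plan":{"type":"object","properties":{"rows":{"type":"array","items":{"type":"array","items":{"type":"number"},"minItems":7,"maxItems":7},"minItems":1,"maxItems":10}},"additionalProperties":false,"required":["rows"]},"only":{"type":"string"},"quiet":{"type":"boolean"},"lines":{"type":"string"}},"required":["plan"],"additionalProperties":false}. plan is an object whose key "rows" holds a list of rows, 1 to 10 of them, each of 7 numbers: a rotation vector rx, ry, rz in fractions of the full range, 1 being pi/2 rad, then dx, dy, dz in normalised numbers (1 is 60 cm), then the finger opening in m; each row is the pose to reach, as a shift and turn from the pose commanded when the call began, along the tool's axes at that moment; what a row does not reach only later rows make up. A row lasts 1/8 s, in which the tool goes at most 0.0625 m and 0.188 rad, less where a joint would pass 70% of its speed; a pose out of reach is approached as far as the arm can. The fingers move at their own pace and stop on an object; the grip force is fixed at half the most. Time passes only in rows, so rows that do not move let the fingers close. The tool returns the time, the measured TCP pose, the force, the opening and the grip force at its end. only (a regular expression) keeps the lines of the reply that match it, lines (a string "A,B") keeps lines A to B, and quiet returns only ok. No shift or turn number may pass 1 either way. Input that does not fit is refused with a message, and nothing moves.
- bot.get_obs(): the state, without advancing time (a new reading comes with each control period).
- bot.camera(name): name is "scene" or "side" or "wrist"; returns the picture (400x640x3 uint8, red, green, blue); there is no depth.
- bot.calibration(name): a dict with "mtx" (3x3 intrinsics, pixels), "k1" (the pictures are not rectified: a ray, as slopes to the right and down, at radius r is drawn at 1 + k1 r^2 times it, then the intrinsics apply), "R" (3x3) and "t" (3): a world point X has camera coordinates R X + t. Camera axes: x right, y down, z forward; pixel columns grow to the right and rows downward; lengths in m; the calibration is good to about 2 mm. A picture is of the moment at which its call begins: read the wrist's pose just before it. calibration takes no time and is no camera call; for the wrist camera it gives the pose at the moment of the call.
- bot.job_done(): hands the job in; it is judged then, once.
The state is a dict: "clock": time; "joint_pos": joint angles; "joint_vel": joint speeds; "tau": joint torques, N m; "eef_pos": TCP position; "tool_rot": TCP orientation; "ft_force": force on the tool from outside, world axes, zero at the start; "ft_torque": the same for the moment, N m; "grip_width": finger opening in m; "grasp_force": force on a finger pad.
Only numpy, scipy, OpenCV 4.12 (cv2) and the standard library are available. Lean on these libraries where they do the work, as an engineer would, in place of code of your own. Each camera call takes 0.05 s, during which the arm holds its last target. There are 200 camera calls.

## Working session

There is one attempt and no reset: what is moved stays moved. The work goes in short steps, Python scripts to look and compute and a tool call to move; the robot and the scene stay as the last step left them, time stands still between calls to the robot, and variables do not carry over. Pictures are saved under pics/ and viewed, at most 10 in all, crops included, and the job is handed in when it is done.

```bash
ls; mkdir -p pics; python3 - <<'E'
from workcell import bot
import cv2
for n in("scene","side"):
    cv2.imwrite(f"pics/{n}0.png",bot.camera(n)[:,:,::-1])
    c=bot.calibration(n);print(n,c)
o=bot.get_obs();print(o,bot.pinch_z)
E
```

```text
pics
workcell.py
scene {'mtx': array([[387.30738169,   0.        , 320.4105558 ],
       [  0.        , 387.30738169, 206.85451258],
       [  0.        ,   0.        ,   1.        ]]), 'k1': 0.01907286094127776, 'R': array([[ 0.49241154,  0.87029161,  0.01110839],
       [ 0.67753861, -0.37527803, -0.63254077],
       [-0.54632619,  0.31899674, -0.7744474 ]]), 't': array([-0.31532024, -0.37389043,  1.44735884])}
side {'mtx': array([[428.49760338,   0.        , 315.31221707],
       [  0.        , 428.49760338, 202.28372804],
       [  0.        ,   0.        ,   1.        ]]), 'k1': -0.007776804605641038, 'R': array([[-0.79731408, -0.603046  , -0.02501572],
       [-0.29677916,  0.42780096, -0.85376136],
       [ 0.52555913, -0.67329181, -0.52006322]]), 't': array([0.48640969, 0.24926902, 0.94360151])}
{'clock': 0.1, 'joint_pos': array([-1.27198072e+00,  2.41323665e-01,  3.85289995e-03,  1.33521101e+00,
        3.85002808e-05,  1.57080184e+00]), 'joint_vel': array([ 5.24136822e-04, -5.53649968e-04,  1.74352751e-03,  2.09627732e-03,
        7.80628390e-04, -7.32659016e-05]), 'tau': array([ 3.46218112e-04, -3.73138440e+01,  2.53010041e+01,  1.08987329e-02,
       -4.96640689e-05,  2.65672817e-06]), 'eef_pos': array([ 0.14703673, -0.47729185,  0.23050666]), 'tool_rot': array([ 9.88859375e-01,  1.48849750e-01, -1.21293852e-04, -9.35087025e-04]), 'ft_force': array([-1.1838919 , -0.46404083, -1.10304856]), 'ft_torque': array([-0.01380373, -0.04444806,  0.01440463]), 'grasp_force': 0.0, 'grip_width': 0.08544834179298044} 0.0187
```

View pics/scene0.png

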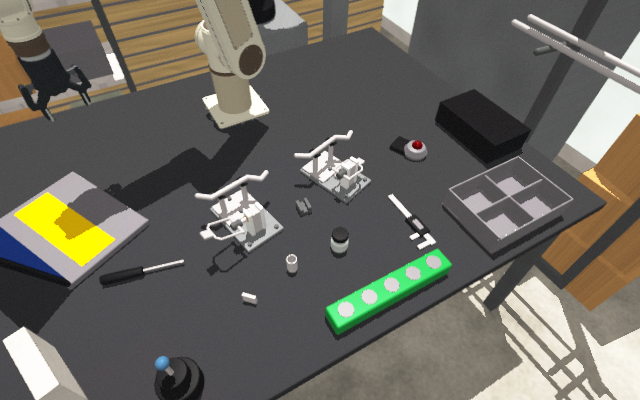

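View pics/side0.png

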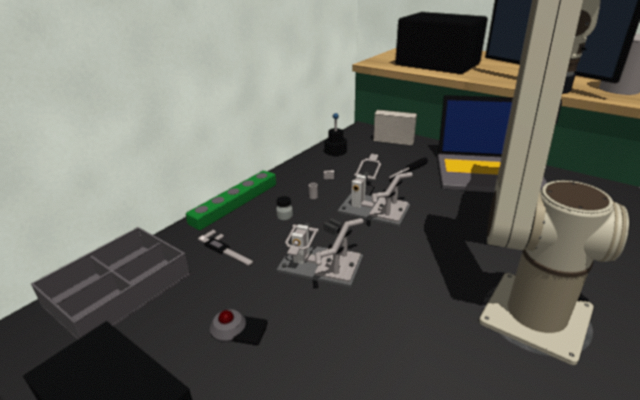

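The unlocked cradle is the left one in the scene view (~240,225), with its ring folded back towards the image left (~210,235). The locked cradle is at ~(340,175). I'll zoom in on both.

```bash
python3 - <<'E'
import cv2
a=cv2.imread("pics/scene0.png")[165:265,185:305]
cv2.imwrite("pics/c1.png",cv2.resize(a,None,fx=6,fy=6,interpolation=cv2.INTER_CUBIC))
a=cv2.imread("pics/side0.png")[145:235,325:435]
cv2.imwrite("pics/c2.png",cv2.resize(a,None,fx=6,fy=6,interpolation=cv2.INTER_CUBIC))
E
```

```text
(no output)
```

View pics/c1.png

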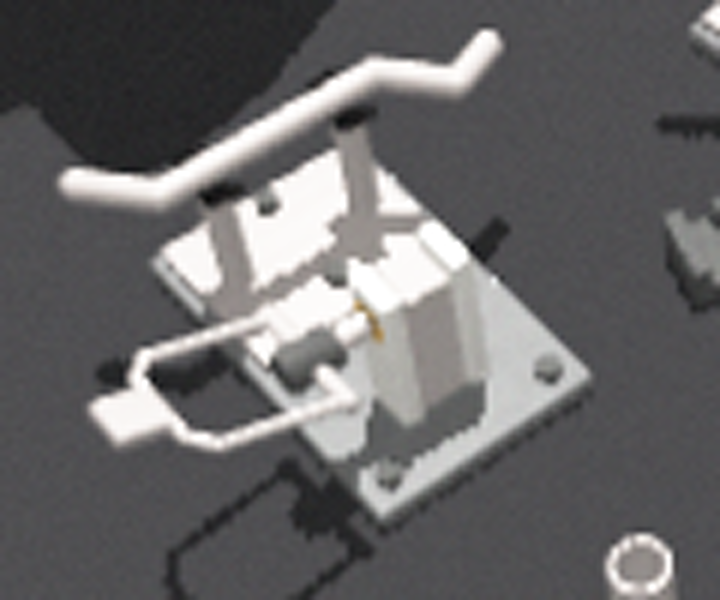

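View pics/c2.png

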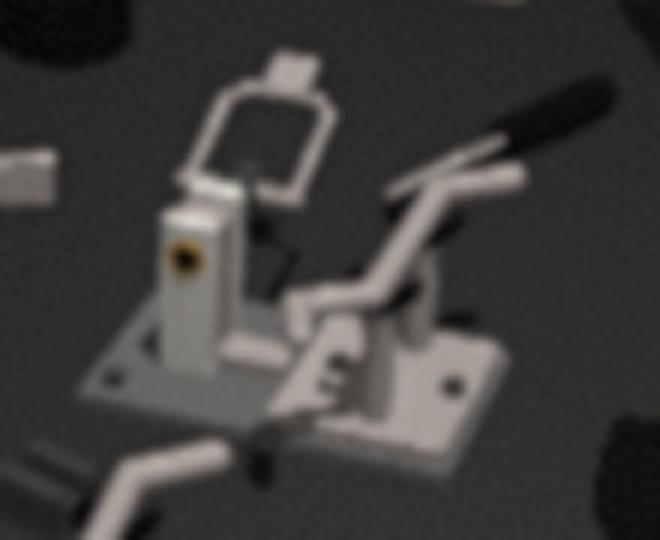

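The crops show the plate corners, fork, head and ring clearly, so I'll fit the cradle pose, pin draw and ring angle to them.

```bash
cat > h.py <<'E'
import numpy as np
from scipy.spatial.transform import Rotation as R
from workcell import bot
def proj(c,X):
    X=np.atleast_2d(X)@c["R"].T+c["t"]; s=X[:,:2]/X[:,2:]
    s=s*(1+c["k1"]*(s**2).sum(1,keepdims=True))
    return s*c["mtx"][0,0]+c["mtx"][:2,2]
def c2w(p,X):
    X=np.atleast_2d(X); return R.from_euler('z',p[2]).apply(X)+[p[0],p[1],0]
def ringpt(d,a,r,x=0):  # angle measured from +y; a=0 -> -.125 rad
    return [x,-.038-d+r*np.cos(a-.125),.080+r*np.sin(a-.125)]
E
cat > fit.py <<'E'
from h import *
from scipy.optimize import least_squares
S=bot.calibration("scene");D=bot.calibration("side")
T=lambda u,o:(np.array(u)+.5)/6-.5+o
so=np.array([185,165]);do=np.array([325,145])
def pts(q):
    d,a=q[3],q[4]
    sc=[([.045,.06,.012],(592,372)),([.045,-.06,.012],(380,515)),([-.15,-.06,.012],(153,258)),
        ([.014,-.024,.1],(378,312)),([.014,.024,.1],(468,262)),(ringpt(d,a,.085),(130,414)),([0,-.052-d,.08],(283,362))]
    sd=[([.045,.06,.012],(80,390)),([-.15,.06,.012],(455,465)),([-.15,-.06,.012],(507,355)),
        ([.014,.024,.1],(162,212)),(ringpt(d,a,.085),(293,72)),
        (ringpt(d,a,.0,.034),(180,180)),([0,.034-d,.08],(186,258))]
    return sc,sd
def res(q):
    sc,sd=pts(q);r=[]
    for L,c,o in((sc,S,so),(sd,D,do)):
        X=c2w(q[:3],np.array([l[0] for l in L]));U=np.array([T(l[1],o) for l in L])
        r.append(proj(c,X)-U)
    return np.vstack(r)
b=None
for y in np.arange(-3,3.1,.75):
    f=least_squares(lambda q:res(q).ravel(),[.4,-.2,y,.02,2.85],loss="soft_l1")
    if b is None or f.cost<b.cost:b=f
print(b.x,b.cost);print(np.round(res(b.x),1).tolist())
np.save("q.npy",b.x)
E
python3 fit.py
```

```text
[ 0.56321788 -0.16157204  0.20477178  0.01519436  2.88208522] 6.1817525207761435
[[0.1, 0.6], [-0.3, 0.6], [-1.0, 0.3], [0.2, 0.2], [0.4, -0.9], [0.7, -0.4], [-0.0, 2.0], [-0.4, -0.0], [-0.7, 1.6], [1.3, -0.0], [0.2, 1.1], [-0.1, 0.8], [0.1, 0.1], [1.1, -0.6]]
```

```bash
cat > go.py <<'E'
import sys
from h import *
# usage: go.py x y z [tilt]  : target TCP in cradle frame (m), tool y along cradle x; prints row in tool axes
q=np.load("q.npy");o=bot.get_obs();Rt=R.from_quat(o["tool_rot"])
x,y,z=map(float,sys.argv[1:4]);t=float(sys.argv[4]) if len(sys.argv)>4 else 0
G=c2w(q[:3],[x,y,z])[0]
Rg=R.from_euler('z',q[2])*R.from_rotvec([t,0,0])*R.from_matrix(np.array([[0,1,0],[1,0,0],[0,0,-1.]]).T)
rv=(Rt.inv()*Rg).as_rotvec(); 
cur=R.from_euler('z',-q[2]).apply(o["eef_pos"]-[q[0],q[1],0])
print("clock",o["clock"],"cur cradle",cur.round(4),"F",o["ft_force"].round(1))
print("row",rv.round(4),Rt.inv().apply(G-o["eef_pos"]).round(4))
E
python3 go.py 0 -.092 .22
```

```text
clock 0.1 cur cradle [-0.4717 -0.2245  0.2305] F [-1.2 -0.5 -1.1]
row [-1.5000e-03 -1.4000e-03 -1.4768e+00] [ 0.482  -0.0876  0.0107]
```

The manual's scale: shifts go in shares of 60 cm and turns go in shares of pi/2 rad. Converting my numbers, 0.482 m is 0.8033, 0.24 m is 0.4, -1.4768 rad is -0.9402.

>>> jog_arm --plan '{"rows": [[0,0,-0.4711,0.4,-0.0733,0.0083,0.0],[0,0,-0.9402,0.8033,-0.146,0.0178,0.0],[0,0,-0.9402,0.8033,-0.146,0.0178,0.0],[0,0,-0.9402,0.8033,-0.146,0.0178,0.0],[0,0,-0.9402,0.8033,-0.146,0.0178,0.0],[0,0,-0.9402,0.8033,-0.146,0.0178,0.0],[0,0,-0.9402,0.8033,-0.146,0.0178,0.0],[0,0,-0.9402,0.8033,-0.146,0.0178,0.0],[0,0,-0.9402,0.8033,-0.146,0.0178,0.0],[0,0,-0.9402,0.8033,-0.146,0.0178,0.0]]}'

```text
clock: 1.35
eef_pos: [0.5814, -0.2521, 0.2197]
tool_rot: [0.631, 0.776, -0.001, -0.001]
ft_force: [0.9, -0.1, -0.2]
grip_width: 0.0002
grasp_force: 0.0
```

```bash
python3 go.py 0 -.092 .22; python3 - <<'E'
from h import *
import cv2
c=bot.calibration("wrist");im=bot.camera("wrist")[:,:,::-1].copy()
q=np.load("q.npy");d,a=q[3:5]
P=[[.014,-.024,.1],[-.014,-.024,.1],[.014,.024,.1],[-.014,.024,.1],[.045,.06,.012],[.045,-.06,.012],[-.15,-.06,.012],[0,-.052-d,.08],ringpt(d,a,.088),ringpt(d,a,0,.034),ringpt(d,a,0,-.034)]
u=proj(c,c2w(q[:3],P));print(u.round(0).tolist(),c["mtx"])
cv2.imwrite("pics/w0raw.png",im)
for k in u: cv2.circle(im,tuple(int(v) for v in k),3,(0,0,255),1)
cv2.imwrite("pics/w0.png",im)
E
```

```text
clock 1.35 cur cradle [-0.0006 -0.0923  0.2197] F [ 0.9 -0.1 -0.2]
row [-0.002  -0.0009 -0.0004] [ 0.0003  0.0006 -0.0003]
[[331.0, 121.0], [299.0, 121.0], [332.0, 61.0], [298.0, 61.0], [356.0, 42.0], [353.0, 153.0], [190.0, 153.0], [315.0, 167.0], [315.0, 246.0], [351.0, 153.0], [280.0, 152.0]] [[293.80454376   0.         314.1586441 ]
 [  0.         293.80454376 202.50305062]
 [  0.           0.           1.        ]]
```

View pics/w0.png

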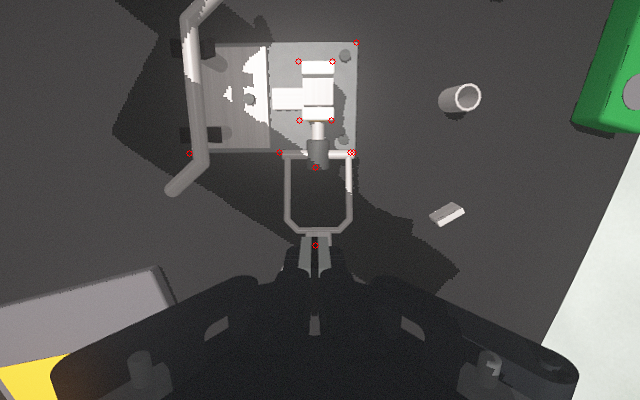

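The fit overlays the wrist view well: fork at 303–334, head at (317,168), ring sides at 288/350. It sits only about 2 mm off in cradle x. I'll correct that and descend into the loop.

```bash
python3 - <<'E'
import numpy as np
q=np.load("q.npy");q[0]+=.002*np.cos(q[2]);q[1]+=.002*np.sin(q[2]);np.save("q.npy",q)
E
python3 go.py 0 -.093 .068
```

```text
clock 1.4 cur cradle [-0.0031 -0.0928  0.2202] F [-0.1  0.6  0.4]
row [-0.0014 -0.0005 -0.0014] [-0.0003  0.0033  0.1522]
```

Scaled: 0.152 m is 0.2533, 0.13 m is 0.2167.

>>> jog_arm --plan '{"rows": [[0,0,0,0,0.0055,0.0833,0],[0,0,0,0,0.0055,0.1667,0],[0,0,0,0,0.0055,0.2167,0],[0,0,0,0,0.0055,0.2533,0],[0,0,0,0,0.0055,0.2533,0]]}'

```text
clock: 2.02
eef_pos: [0.5824, -0.2522, 0.067]
tool_rot: [0.632, 0.775, -0.001, -0.002]
ft_force: [-0.4, -0.1, 0.9]
grip_width: 0.0
grasp_force: 0.0
```

```bash
python3 go.py 0 -.063 .068
```

```text
clock 2.025 cur cradle [-0.0017 -0.0926  0.067 ] F [-0.4 -0.1  0.9]
row [-0.0039 -0.0025 -0.0028] [ 0.0296  0.0016 -0.0009]
```

Scaled: 0.028 m is 0.0467, 0.025 m is 0.0417.

>>> jog_arm --plan '{"rows": [[0,0,0,0.0133,0.0017,0,0],[0,0,0,0.0233,0.0017,0,0],[0,0,0,0.03,0.0017,0,0],[0,0,0,0.0367,0.0017,0,0],[0,0,0,0.0417,0.0017,0,0],[0,0,0,0.0467,0.0017,0,0]]}'

```text
clock: 2.78
eef_pos: [0.5819, -0.2273, 0.0706]
tool_rot: [0.632, 0.775, -0.002, 0.004]
ft_force: [1.2, -9.0, -1.1]
grip_width: -0.0001
grasp_force: 4.2
```

```bash
python3 go.py 0 -.060 .068
```

```text
clock 2.775 cur cradle [ 0.0029 -0.0681  0.0706] F [ 1.2 -9.  -1.1]
row [ 0.0021  0.0081 -0.0018] [ 0.0081 -0.0029  0.0025]
```

Scaled: 0.011 m is 0.0183, 0.008 m is 0.0133.

>>> jog_arm --plan '{"rows": [[0,0,0,0.0067,-0.0033,0,0],[0,0,0,0.0133,-0.0033,0.0017,0],[0,0,0,0.0183,-0.0033,0.0017,0],[0,0,0,0.0183,-0.0033,0.0017,0]]}'

```text
clock: 3.28
eef_pos: [0.5806, -0.2215, 0.0708]
tool_rot: [0.633, 0.774, -0.003, 0.009]
ft_force: [5.0, -18.3, -2.0]
grip_width: 0.0003
grasp_force: 9.6
```

```bash
python3 go.py 0 -.093 .068
```

```text
clock 3.275 cur cradle [ 0.0028 -0.0622  0.0708] F [  5.  -18.3  -2. ]
row [ 0.0064  0.0181 -0.0041] [-0.0307 -0.0027  0.0034]
```

Scaled: 0.003 m is 0.005.

>>> jog_arm --plan '{"rows": [[0,0,0,0.005,0,0,0],[0,0,0,0.005,0,0,0]]}'

```text
clock: 3.52
eef_pos: [0.5806, -0.2215, 0.0709]
tool_rot: [0.633, 0.774, -0.005, 0.011]
ft_force: [7.6, -25.1, -5.6]
grip_width: -0.0
grasp_force: 13.0
```

```bash
python3 go.py 0 -.093 .2
```

```text
clock 3.525 cur cradle [ 0.0028 -0.0622  0.0709] F [  7.6 -25.1  -5.6]
row [ 0.0065  0.0234 -0.006 ] [-0.0339 -0.0018 -0.1283]
```

Hard stop at 25 N with no motion, so the pin is home. Backing off, then lifting out of the loop.

Scaled: -0.13 m is -0.2167, -0.09 m is -0.15.

>>> jog_arm --plan '{"rows": [[0,0,0,-0.0333,0,0,0],[0,0,0,-0.0533,0,0,0],[0,0,0,-0.0533,0,-0.0667,0],[0,0,0,-0.0533,0,-0.15,0],[0,0,0,-0.0583,0,-0.2167,0.04],[0,0,0,-0.0583,0,-0.2167,0.05],[0,0,0,-0.0583,0,-0.2167,0.05]]}'

```text
clock: 4.4
eef_pos: [0.5825, -0.2442, 0.1971]
tool_rot: [0.631, 0.776, 0.0, -0.001]
ft_force: [0.3, -0.3, -0.9]
grip_width: 0.0498
grasp_force: 0.0
```

```bash
python3 - <<'E'
from h import *
import cv2
q=np.load("q.npy");q[3]=0
c=bot.calibration("wrist");im=bot.camera("wrist")[:,:,::-1].copy()
for a in(2.75,2.85,2.95):
    u=proj(c,c2w(q[:3],[ringpt(0,a,.098),ringpt(0,a,.072)]));print(a,u.round(0).tolist())
P=[[.014,-.024,.1],[-.014,-.024,.1],[0,-.052,.08]]
for k in proj(c,c2w(q[:3],P)): cv2.circle(im,tuple(int(v) for v in k),3,(0,0,255),1)
cv2.imwrite("pics/w1.png",im)
s=bot.camera("side")[:,:,::-1][145:235,325:435]
cv2.imwrite("pics/s1.png",cv2.resize(s,None,fx=6,fy=6,interpolation=cv2.INTER_CUBIC))
D=bot.calibration("side")
for a in(2.75,2.85,2.95): print((proj(D,c2w(q[:3],[ringpt(0,a,.085)]))-[325,145])*6)
E
python3 go.py 0 -.118 .2
```

```text
2.75 [[314.0, 260.0], [314.0, 228.0]]
2.85 [[314.0, 260.0], [314.0, 229.0]]
2.95 [[314.0, 259.0], [314.0, 229.0]]
[[275.22377187  71.5938157 ]]
[[276.96980433  81.61581868]]
[[278.19853156  92.69791387]]
clock 4.5 cur cradle [-0.0005 -0.0846  0.1957] F [ 0.9 -0.4 -1. ]
row [-0.003  -0.0023  0.0005] [-0.0334  0.0005 -0.0043]
```

View pics/w1.png

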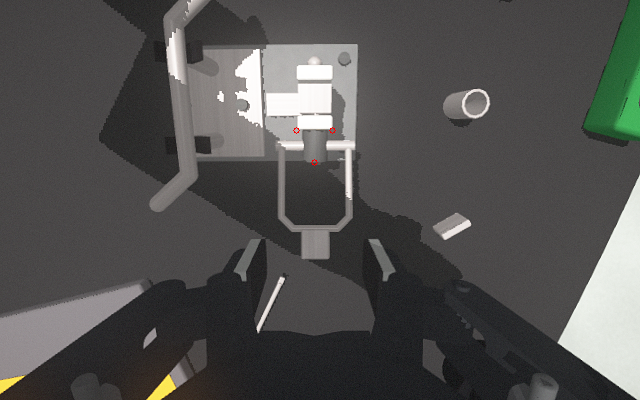

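View pics/s1.png

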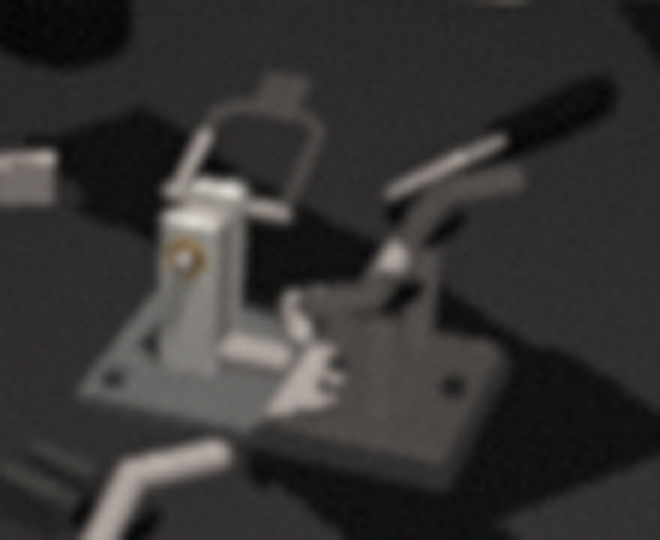

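The head is now against the fork and the pin end shows on the far side. The tab spans (301–329, 231–259) in the wrist view, which matches a ring angle of about 2.9. Next I'll pinch the tab by its sides.

Scaled: 0.104 m is 0.1733, 0.085 m is 0.1417.

>>> jog_arm --plan '{"rows": [[0,0,0,-0.0657,0.0008,0,0.042],[0,0,0,-0.0657,0.0008,0.0833,0.042],[0,0,0,-0.0657,0.0008,0.1417,0.042],[0,0,0,-0.0657,0.0008,0.1733,0.042],[0,0,0,-0.0657,0.0008,0.1733,0.042]]}'

```text
clock: 5.12
eef_pos: [0.5889, -0.2821, 0.0897]
tool_rot: [0.631, 0.776, -0.001, -0.004]
ft_force: [0.1, -0.2, 0.2]
grip_width: 0.0421
grasp_force: 0.0
```

```bash
python3 go.py 0 -.124 .092
```

```text
clock 5.125 cur cradle [-0.0014 -0.1232  0.0897] F [ 0.1 -0.2  0.2]
row [-0.0063 -0.0049  0.0002] [-0.0008  0.0014 -0.0024]
```

>>> jog_arm --plan '{"rows": [[0,0,0,0,0,0,0.015],[0,0,0,0,0,0,0.015],[0,0,0,0,0,0,0.015],[0,0,0,0,0,0,0.015]]}'

```text
clock: 5.62
eef_pos: [0.5915, -0.2835, 0.0942]
tool_rot: [0.631, 0.776, 0.0, 0.0]
ft_force: [-0.3, 0.5, 0.4]
grip_width: 0.0226
grasp_force: 58.8
```

```bash
python3 go.py 0 -.124 .092
```

```text
clock 5.625 cur cradle [ 0.0009 -0.1251  0.0942] F [-0.3  0.5  0.4]
row [0.0006 0.0005 0.0001] [ 0.0011 -0.0009  0.0022]
```

The grip is good, but at this depth the fingertips would reach the end bar as the ring comes upright. I'll regrip with the tab nearer the tips.

Scaled: -0.009 m is -0.015, -0.001 m is -0.0017.

>>> jog_arm --plan '{"rows": [[0,0,0,0,0,0,0.04],[0,0,0,0,0,0,0.04],[0,0,0,-0.0017,0,-0.015,0.04],[0,0,0,-0.0017,0,-0.015,0.015],[0,0,0,-0.0017,0,-0.015,0.015],[0,0,0,-0.0017,0,-0.015,0.015],[0,0,0,-0.0017,0,-0.015,0.015]]}'

```text
clock: 6.5
eef_pos: [0.592, -0.2852, 0.103]
tool_rot: [0.631, 0.776, -0.0, 0.001]
ft_force: [0.8, -4.4, 1.6]
grip_width: 0.0214
grasp_force: 59.3
```

```bash
python3 - <<'E'
from h import *
q=np.load("q.npy");o=bot.get_obs()
c=R.from_euler('z',-q[2]).apply(o["eef_pos"]-[q[0],q[1],0])
v=np.array([c[1]+.038,c[2]+.009-.08]);r=np.hypot(*v);e=np.arctan2(v[1],v[0]);print(c,r,e)
for k in np.arange(2.6,.69,-.15):
    p=r*np.array([np.cos(k),np.sin(k)])-v; print(round(k,2),p.round(4)*[1,-1])
E
```

```text
[ 0.00103885 -0.12685986  0.10304177] 0.0944603106696933 2.795516918104469
2.6 [ 0.0079 -0.0167]
2.45 [ 0.0161 -0.0282]
2.3 [ 0.0259 -0.0384]
2.15 [ 0.0372 -0.047 ]
2.0 [ 0.0496 -0.0539]
1.85 [ 0.0628 -0.0588]
1.7 [ 0.0767 -0.0616]
1.55 [ 0.0908 -0.0624]
1.4 [ 0.1049 -0.061 ]
1.25 [ 0.1186 -0.0576]
1.1 [ 0.1317 -0.0521]
0.95 [ 0.1438 -0.0448]
0.8 [ 0.1547 -0.0357]
```

Scaled: -0.054 m is -0.09, 0.0496 m is 0.0827.

>>> jog_arm --plan '{"rows": [[0,0,0,0.0133,0,-0.0278,0.015],[0,0,0,0.0267,0,-0.0467,0.015],[0,0,0,0.0433,0,-0.0633,0.015],[0,0,0,0.0617,0,-0.0783,0.015],[0,0,0,0.0827,0,-0.09,0.015]]}'

```text
clock: 7.12
eef_pos: [0.5805, -0.234, 0.1557]
tool_rot: [0.631, 0.776, -0.0, -0.002]
ft_force: [0.8, 0.7, -8.7]
grip_width: 0.0214
grasp_force: 59.0
```

```bash
python3 go.py 0 -.038 .16
```

```text
clock 7.125 cur cradle [ 0.0002 -0.0744  0.1557] F [ 0.8  0.7 -8.7]
row [-0.0022 -0.0023  0.0007] [ 0.0365 -0.0002 -0.0042]
```

Scaled: 0.11 m is 0.1833, 0.105 m is 0.175.

>>> jog_arm --plan '{"rows": [[0,0,0,0.0217,0,-0.0083,0.015],[0,0,0,0.045,0,-0.0128,0.015],[0,0,0,0.0683,0,-0.0142,0.015],[0,0,0,0.0917,0,-0.0117,0.015],[0,0,0,0.115,0,-0.0062,0.015],[0,0,0,0.1367,0,0.003,0.015],[0,0,0,0.1567,0,0.015,0.015],[0,0,0,0.175,0,0.03,0.015],[0,0,0,0.1833,0,0.04,0.015],[0,0,0,0.1833,0,0.04,0.015]]}'

```text
clock: 8.38
eef_pos: [0.5585, -0.1234, 0.1337]
tool_rot: [0.63, 0.777, 0.003, -0.002]
ft_force: [-4.6, 7.2, 8.1]
grip_width: 0.0158
grasp_force: 33.5
```

```bash
python3 - <<'E'
from h import *
import cv2
s=bot.camera("side")[:,:,::-1][125:225,320:440]
cv2.imwrite("pics/s2.png",cv2.resize(s,None,fx=5,fy=5,interpolation=cv2.INTER_CUBIC))
E
python3 go.py 0 .049 .15
```

```text
clock 8.425 cur cradle [0.0012 0.0381 0.1339] F [-3.3  7.4  8.1]
row [ 0.002  -0.0069  0.0028] [ 0.011  -0.0012 -0.0161]
```

View pics/s2.png

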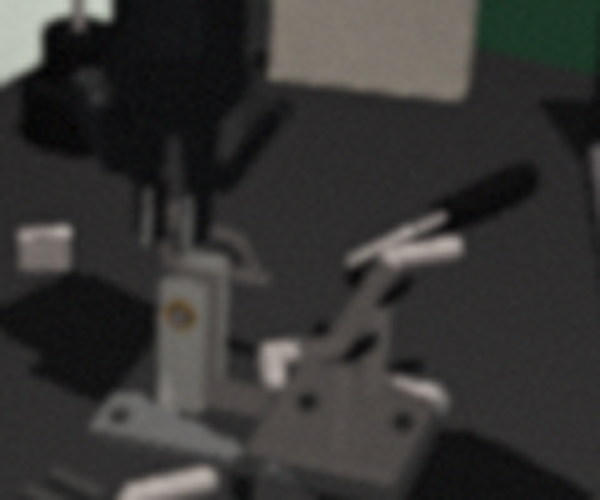

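The ring is past upright and the tab is starting to slip from the pads. I'll release, back up and look.

Scaled: -0.08 m is -0.1333, -0.04 m is -0.0667.

>>> jog_arm --plan '{"rows": [[0,0,0,0,0,0,0.05],[0,0,0,0,0,0,0.05],[0,0,0,0,0,-0.0667,0.05],[0,0,0,0,0,-0.1333,0.05]]}'

```text
clock: 8.93
eef_pos: [0.559, -0.1279, 0.2129]
tool_rot: [0.631, 0.776, 0.0, -0.001]
ft_force: [0.4, 0.3, -0.7]
grip_width: 0.0499
grasp_force: 0.0
```

```bash
python3 - <<'E'
from h import *
import cv2
q=np.load("q.npy");q[3]=0
s=bot.camera("side")[:,:,::-1][125:225,320:440];D=bot.calibration("side")
w=bot.calibration("wrist");wi=bot.camera("wrist")[:,:,::-1][:300,170:470]
for a in(1.7,1.4,1.2,1,.8,.6,.4): print(a,((proj(D,c2w(q[:3],[ringpt(0,a,.085)]))-[320,125])*5).round(),proj(w,c2w(q[:3],[ringpt(0,a,.098)])).round()-[170,0])
b=cv2.resize(s,(480,400),interpolation=cv2.INTER_CUBIC)
cv2.imwrite("pics/s3.png",np.hstack([b,cv2.copyMakeBorder(wi,0,100,0,0,0)]))
E
python3 go.py 0 .049 .15
```

```text
1.7 [[217. 143.]] [[139. 316.]]
1.4 [[203. 166.]] [[139. 278.]]
1.2 [[193. 186.]] [[139. 251.]]
1 [[184. 211.]] [[139. 225.]]
0.8 [[177. 237.]] [[139. 202.]]
0.6 [[170. 266.]] [[139. 185.]]
0.4 [[166. 294.]] [[139. 172.]]
clock 9.025 cur cradle [0.0038 0.0324 0.2178] F [1.4 0.6 1.3]
row [ 0.0097  0.0037 -0.0004] [ 0.0169 -0.0045  0.0677]
```

View pics/s3.png

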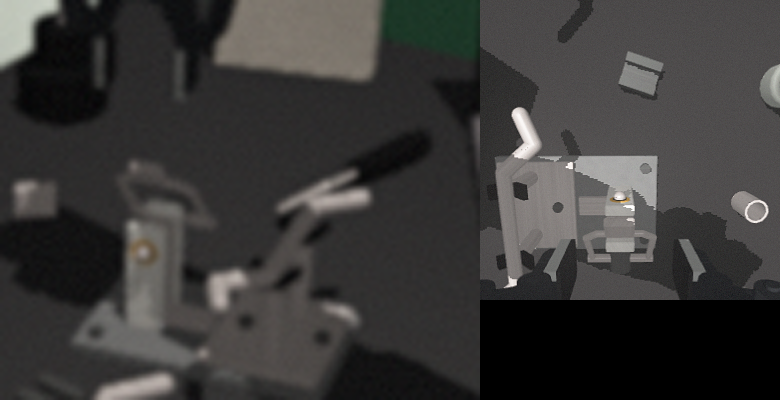

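Tab at (145,167) in the side crop and tip at about (139,222) in the wrist crop, so the ring angle is ≈1.0. Shutting the fingers and placing them behind the tab.

Scaled: 0.063 m is 0.105, 0.058 m is 0.0967.

>>> jog_arm --plan '{"rows": [[0,0,0,-0.05,-0.0033,0,0],[0,0,0,-0.0667,-0.0033,0,0],[0,0,0,-0.0667,-0.0033,0,0],[0,0,0,-0.0667,-0.0033,0.05,0],[0,0,0,-0.0667,-0.0033,0.0967,0],[0,0,0,-0.0667,-0.0033,0.105,0],[0,0,0,-0.0667,-0.0033,0.105,0]]}'

```text
clock: 9.9
eef_pos: [0.5653, -0.1671, 0.1497]
tool_rot: [0.631, 0.776, 0.0, -0.0]
ft_force: [-0.0, 0.2, 0.7]
grip_width: 0.0002
grasp_force: 0.0
```

```bash
python3 go.py 0 .015 .145
```

```text
clock 9.9 cur cradle [-0.0011 -0.0059  0.1497] F [-0.   0.2  0.7]
row [-0.0002 -0.0005  0.0005] [0.0209 0.0011 0.0048]
```

Scaled: 0.055 m is 0.0917, 0.05 m is 0.0833.

>>> jog_arm --plan '{"rows": [[0,0,0,0.02,0.0017,0.005,0],[0,0,0,0.035,0.0017,0.01,0],[0,0,0,0.0517,0.0017,0.025,0],[0,0,0,0.0683,0.0017,0.0417,0],[0,0,0,0.0833,0.0017,0.0583,0],[0,0,0,0.0917,0.0017,0.0717,0],[0,0,0,0.0917,0.0017,0.0783,0]]}'

```text
clock: 10.78
eef_pos: [0.5546, -0.1131, 0.1018]
tool_rot: [0.631, 0.776, -0.0, -0.001]
ft_force: [-0.1, 0.2, 0.7]
grip_width: -0.0003
grasp_force: 0.1
```

```bash
python3 go.py 0 .049 .095
```

```text
clock 10.775 cur cradle [-0.0006  0.0492  0.1018] F [-0.1  0.2  0.7]
row [-0.0011 -0.0005  0.0006] [-0.0002  0.0006  0.0068]
```

Scaled: 0.02 m is 0.0333, 0.016 m is 0.0267.

>>> jog_arm --plan '{"rows": [[0,0,0,0,0.0017,0.01,0],[0,0,0,0,0.0017,0.02,0],[0,0,0,0,0.0017,0.0267,0],[0,0,0,0,0.0017,0.0333,0]]}'

```text
clock: 11.28
eef_pos: [0.5573, -0.1119, 0.0853]
tool_rot: [0.631, 0.776, 0.003, 0.0]
ft_force: [-4.5, 8.4, 17.2]
grip_width: -0.0002
grasp_force: 8.6
```

>>> jog_arm --plan '{"rows": [[0,0,0,0,0,0.0067,0],[0,0,0,0,0,0.0117,0],[0,0,0,0,0,0.015,0],[0,0,0,0,0,0.015,0]]}'

```text
clock: 11.78
eef_pos: [0.5562, -0.1137, 0.0734]
tool_rot: [0.631, 0.776, -0.0, 0.0]
ft_force: [-0.7, 0.3, 2.4]
grip_width: -0.0
grasp_force: 1.0
```

Force rose to about 17 N and then dropped to 2 N at z = 0.073, which matches the snapped-down tab height. Retracting and checking.

Scaled: -0.15 m is -0.25, -0.13 m is -0.2167.

>>> jog_arm --plan '{"rows": [[0,0,0,0,0,-0.05,0],[0,0,0,0,0,-0.1333,0],[0,0,0,0,0,-0.2167,0],[0,0,0,-0.1,0,-0.25,0],[0,0,0,-0.1333,0,-0.25,0],[0,0,0,-0.1333,0,-0.25,0]]}'

```text
clock: 12.52
eef_pos: [0.5718, -0.1931, 0.2223]
tool_rot: [0.632, 0.775, -0.0, -0.001]
ft_force: [0.5, 0.5, -0.3]
grip_width: 0.0003
grasp_force: 0.0
```

```bash
python3 - <<'E'
from h import *
import cv2
q=np.load("q.npy");q[3]=0
s=bot.camera("side")[:,:,::-1][125:225,320:440];D=bot.calibration("side")
w=bot.calibration("wrist");wi=bot.camera("wrist")[:,:,::-1][:300,170:470]
for a in(0,.1,.22,.4): print(a,((proj(D,c2w(q[:3],[ringpt(0,a,.098)]))-[320,125])*4).round(),proj(w,c2w(q[:3],[ringpt(0,a,.098)])).round()-[170,0])
b=cv2.resize(s,(480,400),interpolation=cv2.INTER_CUBIC)
cv2.imwrite("pics/s4.png",np.hstack([b,cv2.copyMakeBorder(wi,0,100,0,0,0)]))
E
```

```text
0 [[124. 286.]] [[145.  97.]]
0.1 [[124. 275.]] [[145.  96.]]
0.22 [[125. 261.]] [[145.  95.]]
0.4 [[127. 239.]] [[145.  97.]]
```

View pics/s4.png

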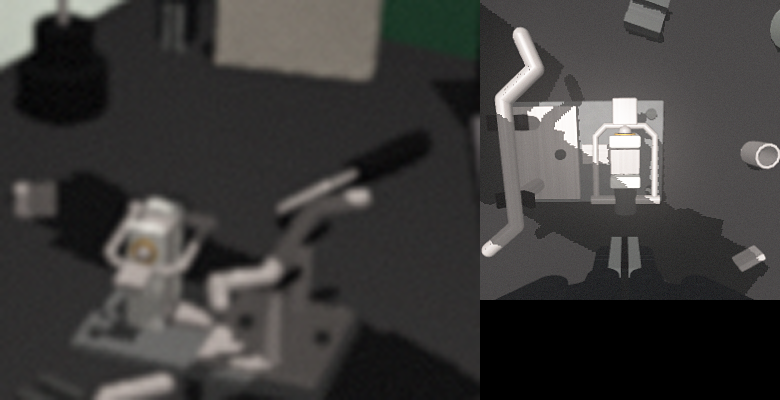

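The ring lies over the fork. Its tab tip is at about (128,287) in the side crop, against a prediction of (124,286) for angle 0, and the end bar is below the pin end. It has snapped, so I'm handing in.

```bash
python3 -c "
from workcell import bot
print(bot.job_done())"
```

```text
the job is handed in; nothing more can be done
None
```

I pushed the lock pin fully home and snapped the ring down past its free end; the last pictures confirm it. The arm is clear, nothing else was knowingly touched, and I handed the job in at about 12.6 s; no verdict came back.

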